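# Draw the grooved chopping board from its rack and tip it flat onto the mat

## Robot

A 6-joint arm with a two-finger parallel gripper is mounted at the origin on a cart in front of the work surface, level with it; the furniture and walls round the work are solid. World frame = base frame: x ahead of the robot, y to its left, z up, the work surface at z = 0. Lengths are in m, angles in degrees, forces in N, time in s.
With the tool pointing down it reaches from about 0.25 to 0.725 m from the base axis. Payload 9.7 kg.
Tool frame: the origin (TCP) lies on the centre line of the jaws, within the pads' length; the fingertips stand bot.nose_length ahead of it and the grasp point (between the pads) lies 11 mm behind it (bot.nose_length is the distance from the TCP to the fingertips, in m); z points along the fingers, y is the line along which they close (so a half turn about z gives the same grasp; the last joint's range is limited). The gripper opens to 85 mm and grips with 20 to 120 N. Pads are 22 mm wide; open, the fingers measure 114 mm over their backs; the gripper's body (76 mm by 85 mm) begins 54 mm behind the grasp point. The pads swing forward as they close: fully open they stand 13 mm farther back than shut.
Start: joints at [-77.177, 4.979, 10.078, 95.1, 0, 90], TCP at [0.122, -0.536, 0.239] pointing down, gripper open.
Joint ranges: [-179.16, 179.16], [-48.56, 103.87], [-65.8, 70.77], [-126.05, 130.52], [-82.76, 87.17], [-180, 180]. Speed limits (degrees/s): [127.2, 127.2, 147.25, 180, 180, 180].

## Interface

Orientations are given as [roll, pitch, yaw] about the fixed x, y, z axes, in that order (R = Rz(yaw) Ry(pitch) Rx(roll)).
In Python, from workcell import bot gives the robot as it stands. The module is installed in compiled form; this text tells all that it offers.
- The arm moves only by the shell command python3 -m inch 'ROWS' [OPENING] [FORCE]. ROWS is JSON, a list of rows, each a list of 4 numbers: the shift along the world's x, y, z in cm, then the turn about the world's z in degrees. A call has exactly 8 rows; each row is the pose to reach, as a shift and turn from the pose commanded when the call began; what a row does not reach only later rows make up. A row lasts 1/8 s, in which the tool goes at most 62.5 mm and 10.7 degrees, less where a joint would pass 70% of its speed; a pose out of reach is approached as far as the arm can. A call with a gripper value outside its range is refused whole. OPENING is the finger opening in cm, from 0 to 8.54, set as the call begins (- or left out, the last holds). The fingers move at their own pace and stop on an object; FORCE is the grip in N (left out, the last holds). Time passes only in rows, so rows that repeat a pose let the fingers close, or fill a call up. It gives the time, the measured TCP pose, the force, the opening and the grip force at its end, in the units of the state.
- bot.get_obs(): the state, without advancing time (a new reading comes with each control period).
- bot.camera(name): name is "scene" or "side" or "wrist"; returns a dict with "img" (400x640x3 uint8, red, green, blue), "fovy" (degrees; the focal length in pixels is half the picture's height over the tangent of half this angle, whatever the lens; pixels are square), "cx", "cy" (the principal point, pixels), "R" (3x3) and "t" (3): a world point X has camera coordinates R X + t; the wrist camera has in their place "mount" (4x4, takes a point from camera to tool coordinates, whose origin is the TCP and whose axes are the flange's). Camera axes: x right, y down, z forward; pixel columns grow to the right and rows downward; lengths in m; the calibration is good to about 2 mm. A picture is of the moment at which its call begins: read the wrist's pose just before it. There is no depth.
- bot.job_done(): hands the job in; it is judged then, once.
Trained networks look in a picture, given as the dict that the camera call returned (one of the last four; its "shot" number tells which), for a name from the list of things; names that differ only in an ending like _2 or _b are one class to them, and where a whole thing is asked for, a point or a joint stands for the part that bears it (a point fixed in the world has none). Each returns a list of dicts, best first, with "score" (0 to 1); they miss things now and then, are a little off and sometimes report something else, mostly with a low value. They report only what shows in the picture. A call takes as long as a camera call.
- bot.find_in(thing, picture): "point" ([column, row] in pixels, amid what is visible of it).
- bot.landmark_of(thing, picture): "point" ([column, row] in pixels: a listed point, or the origin of a listed thing).
The state is a dict: "time": time; "q": joint angles; "qd": joint speeds; "joint_efforts": joint torques, N m; "ee_pos": TCP position; "tcp_rot": TCP orientation; "wrist_force": force on the tool from outside, world axes, zero at the start; "torque": the same for the moment, N m; "opening": finger opening in m; "grasp_force": force on a finger pad.
Only numpy, scipy, OpenCV 4.12 (cv2) and the standard library are available. Lean on these libraries where they do the work, as an engineer would, in place of code of your own. Each camera call takes 0.05 s, during which the arm holds its last target. There are 200 camera calls.

## Task

Get the work place ready for slicing: draw the smallest chopping board, the one with the juice groove, straight up out of its slot in the wooden rack and stand it on its long edge on the black non-slip mat, letting go of it there. Then tip it over so that it lies flat with the groove upwards, wholly on the mat and square with it. Leave the other two boards in their slots and do not shift or upset the things standing about.

Things in the scene. Friction and masses are not known exactly. Their poses are not given: they have to be found in the camera images.
- small_board_center (a point): centre of the smallest of 3 wooden boards on their long edges in the rack (any slot): 165 long, 120 high, 16 mm thick, 0.15-0.31 kg. x along its length, z to its upper edge, y out of the face with the juice groove (8 wide, 11 in from the edges), which looks left, away from the sink, at the start; other face plain. It stands alone; tipped over 8 degrees it falls about its lower edge on that side.
- middle_board_center (a point): centre of the middle board, plain on both faces, 190 x 123 x 16 mm (length, height, thickness); axes as for the small board. Stays in the rack.
- large_board_center (a point): centre of the largest board, 215 x 126 x 16 mm, with a finger slot near its upper edge; axes as for the small board. Stays in the rack.
- rack: fixed dark wooden rack; origin at the centre of its underside, z up, slots running along x. Base 150 x 178 mm, its upper side (on which the boards stand) 14 mm above the worktop. Two combs across it, 18 mm thick, at x = -50 and +50 mm, reach up to 74 mm above the worktop and form three slots 20 mm wide at y = -55, 0 and +55 mm, so neighbouring boards have 39 mm of free space between them.
- mat: thin black rubber non-slip mat fixed flat on the worktop, 170 mm (x) by 210 mm (y), 3 mm thick; origin at the centre of its underside, z up. At zero yaw its long sides run along the front edge of the worktop and its x points away from the robot.
- microwave_corner (a point): fixed: the near right upper corner of the red microwave's case, 268 mm above the worktop; the case reaches from here 477 mm to the left and 350 mm back. Its knobs stand 21 mm and its door handle 41 mm out towards the robot.
- mug: white spotted mug left of the mat, 93 mm high, 92 mm wide, 127 mm over the handle; origin in the middle of its underside (handle included). Bystander.
- lemon: lemon, 83 x 58 x 58 mm, origin on its underside. Bystander; it, the spice jar and the tumbler stand left of the mat, right of the mat and in front of the sink, in any order.
- spice_jar: spice jar with a green cap, 46 mm in diameter, 106 mm high, origin at the centre of its underside. Bystander.
- tumbler: small clear drinking glass, 58 mm in diameter, 74 mm high, origin at the centre of its underside. Bystander.
- dish_soap: green dish soap bottle with a red cap, 60 x 68 mm, 229 mm high, between the robot and the rack, origin at the centre of its underside. Bystander.

How it is judged (in metres and radians):
On the way, in this order (a step that is already met when the one before it is completed fails the run):
1. the small board has been drawn up clear of its slot, still upright (z of small_board_center in the frame of rack above 0.135 m and angle between small_board_center's own z axis and vertical below 0.35 rad), for 0.1 s.
2. the small board stands upright on its long edge on the mat, let go (angle between small_board_center's own z axis and vertical below 0.12 rad and height (world z) of small_board_center below 0.068 m and x of small_board_center in the frame of mat between -0.095 and 0.095 m and y of small_board_center in the frame of mat between -0.06 and 0.06 m and contact force between the fingers and small_board below 0.05 N), for 0.2 s.
At the end, for the whole second after the job is handed in: The small board lies flat (within 3 degrees) on the mat, groove up, its centre within 27 mm of the mat's centre across the mat and 25 mm along it, its length along the mat's long side within 10 degrees; the other two boards stand in their slots within 25 mm of where they were (angle between small_board_center's own y axis and vertical below 0.06 rad and height (world z) of small_board_center below 0.015 m and x of small_board_center in the frame of mat between -0.027 and 0.027 m and y of small_board_center in the frame of mat between -0.025 and 0.025 m and angle between the x axis of small_board_center and the y axis of mat, either way round below 0.17 rad and distance of each of middle_board_center, large_board_center from where it was at the start of the episode below 0.025 m); the robot touches nothing.
It fails at once if another board is pulled out or shifted by more than 25 mm (distance of any of middle_board_center, large_board_center from where it was at the start of the episode above 0.025 m).
It fails at once if a bystander is shifted by more than 25 mm or upset (distance of any of mug, lemon, spice_jar, tumbler, dish_soap from where it was at the start of the episode above 0.025 m or angle between any of mug, spice_jar, tumbler, dish_soap's own z axis and vertical above 0.5 rad).
It also fails if it takes over 58 s, if anything falls off the work surface, if the arm or the gripper's body presses on something with over 40 N, if the wrist force passes 120 N, or if a joint passes its speed limit or range.

## Working session

There is one attempt and no reset: what is moved stays moved. The work goes in short steps, Python scripts to look and compute and a shell command to move; the robot and the scene stay as the last step left them, time stands still between calls to the robot, and variables do not carry over. Pictures are saved under pics/ and viewed, at most 10 in all, crops included, and the job is handed in when it is done.

```bash
mkdir -p pics
cat > h.py <<'E'
import numpy as np, cv2
from workcell import bot
from scipy.spatial.transform import Rotation as Ro
def snap(n,f=None):
    o=bot.get_obs(); p=bot.camera(n)
    if f: cv2.imwrite('pics/'+f,p['img'][:,:,::-1])
    f_=p['img'].shape[0]/2/np.tan(np.radians(p['fovy'])/2); p['f']=f_
    if 'mount' in p:
        T=np.eye(4);T[:3,:3]=Ro.from_euler('xyz',o['tcp_rot'],degrees=True).as_matrix();T[:3,3]=o['ee_pos']
        M=np.linalg.inv(T@p['mount']); p['R_']=M[:3,:3];p['t_']=M[:3,3]
    else: p['R_']=np.array(p['R']);p['t_']=np.array(p['t'])
    return p
def ray(p,uv):
    d=p['R_'].T@np.array([(uv[0]-p['cx'])/p['f'],(uv[1]-p['cy'])/p['f'],1]); return -p['R_'].T@p['t_'],d/np.linalg.norm(d)
def atz(p,uv,z):
    o,d=ray(p,uv); return o+d*(z-o[2])/d[2]
def proj(p,X):
    c=p['R_']@np.array(X)+p['t_']; return [p['cx']+p['f']*c[0]/c[2],p['cy']+p['f']*c[1]/c[2]]
def tri(L):
    A=0;b=0
    for o,d in L:
        P=np.eye(3)-np.outer(d,d);A=A+P;b=b+P@o
    return np.linalg.solve(A,b)
E
python3 - <<'E'
from h import *
np.set_printoptions(precision=3,suppress=True)
P={n:snap(n,n+'0.png') for n in('scene','side','wrist')}
print(bot.nose_length,bot.get_obs())
cv2.imwrite('pics/a0.png',cv2.resize(np.vstack([P[n]['img'][:,:,::-1] for n in('scene','side')]),(480,600)))
for th in 'small_board_center middle_board_center large_board_center rack mat microwave_corner mug lemon spice_jar tumbler dish_soap'.split():
    R=[]
    for n in P:
        l=bot.landmark_of(th,P[n])
        if l: print(th,n,np.round(l[0]['point']),round(l[0]['score'],2),'z0:',atz(P[n],l[0]['point'],0)); 
        if l and l[0]['score']>.3:R.append(ray(P[n],l[0]['point']))
    if len(R)>1: print('   TRI',tri(R))
E
```

```text
0.008 {'time': 0.15, 'q': array([-77.176,   5.004,  10.047,  95.1  ,   0.001,  90.001]), 'qd': array([-0.025,  0.047,  0.188,  0.026, -0.028, -0.001]), 'joint_efforts': array([  0.001, -52.076,  46.504,   0.014,   0.   ,   0.   ]), 'ee_pos': array([ 0.122, -0.536,  0.239]), 'tcp_rot': array([-179.943,   -0.001,   12.823]), 'wrist_force': array([-0.102, -1.057, -0.685]), 'torque': array([-0.027, -0.05 ,  0.01 ]), 'grasp_force': 0.0, 'opening': 0.08548238824316726}
small_board_center scene [332. 163.] 0.77 z0: [ 0.658 -0.195  0.   ]
middle_board_center scene [313. 182.] 0.98 z0: [ 0.661 -0.049  0.   ]
middle_board_center side [372. 193.] 0.81 z0: [0.658 0.007 0.   ]
   TRI [0.621 0.011 0.059]
large_board_center scene [322. 174.] 0.81 z0: [ 0.655 -0.109  0.   ]
large_board_center side [391. 196.] 0.98 z0: [ 0.651 -0.05   0.   ]
   TRI [ 0.613 -0.043  0.061]
rack scene [326. 185.] 0.59 z0: [ 0.606 -0.061  0.   ]
mat scene [315. 247.] 0.58 z0: [0.471 0.242 0.   ]
mat side [239. 267.] 0.59 z0: [0.372 0.38  0.   ]
   TRI [0.363 0.353 0.129]
microwave_corner scene [299. 161.] 0.62 z0: [ 0.781 -0.132  0.   ]
microwave_corner side [324. 150.] 0.62 z0: [0.823 0.171 0.   ]
   TRI [0.589 0.155 0.273]
mug scene [283. 282.] 0.73 z0: [0.478 0.425 0.   ]
mug side [230. 233.] 0.93 z0: [0.479 0.427 0.   ]
   TRI [0.477 0.427 0.002]
lemon scene [344. 222.] 0.63 z0: [0.447 0.082 0.   ]
lemon side [351. 250.] 0.9 z0: [0.451 0.066 0.   ]
   TRI [ 0.457  0.066 -0.017]
spice_jar scene [317. 288.] 0.67 z0: [0.375 0.386 0.   ]
spice_jar side [239. 266.] 0.82 z0: [0.374 0.381 0.   ]
   TRI [ 0.377  0.382 -0.007]
tumbler scene [386. 186.] 0.69 z0: [ 0.399 -0.183  0.   ]
dish_soap scene [367. 207.] 0.8 z0: [ 0.409 -0.035  0.   ]
dish_soap side [293. 243.] 0.35 z0: [0.46  0.234 0.   ]
   TRI [0.316 0.206 0.252]
```

View pics/scene0.png

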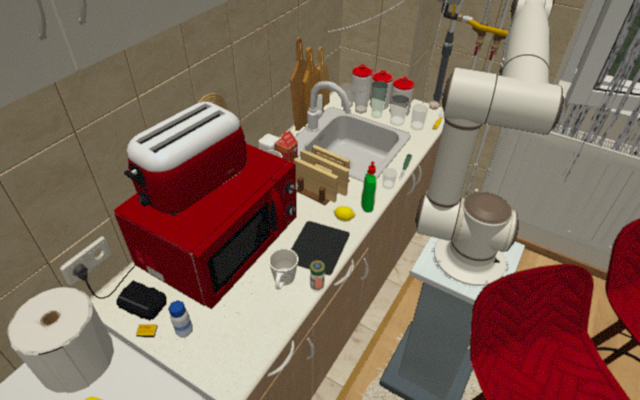

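View pics/side0.png

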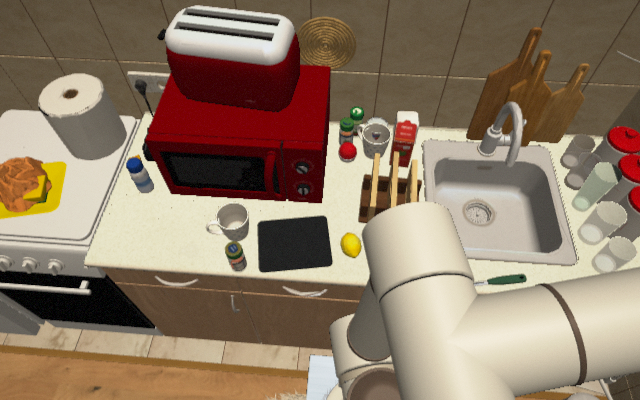

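The scene view shows the rack near (320,170) with three boards, the small one in the slot nearest the sink. The mat is at (320,245), the soap at (370,190), the lemon at (344,213), and the mug and jar are left of the mat. In the side view the arm hides the small board. I'll move the wrist above the rack for a close look.

```bash
python3 -m inch '[[3,4,5,0],[7,8,9,-3],[11,13,13,-6],[15,18,14,-9],[19,23,14,-12],[23,28,14,-12.8],[27,33,14,-12.8],[30,38,14,-12.8]]' 8.5
python3 -m inch '[[2,3,0,0],[4,6,0,0],[6,7,0,0],[8,7,0,0],[8,7,0,0],[8,7,0,0],[8,7,0,0],[8,7,0,0]]'
python3 - <<'E'
from h import *
np.set_printoptions(precision=3,suppress=True)
p=snap('wrist','w1.png');print(p['mount'],bot.get_obs()['tcp_rot'],bot.get_obs()['ee_pos'])
s=snap('scene');d=snap('side')
for th in 'small_board_center middle_board_center large_board_center rack mat lemon dish_soap tumbler'.split():
    R=[]
    for q in (p,s,d):
        l=bot.landmark_of(th,q)
        if l: print(th,np.round(l[0]['point']),round(l[0]['score'],2),'z0:',atz(q,l[0]['point'],0)); 
        if l and l[0]['score']>.5:R.append(ray(q,l[0]['point']))
    if len(R)>1: print('   TRI',tri(R))
E
```

```text
time: 2.8
ee_pos: [0.4077, -0.1776, 0.3792]
tcp_rot: [180.0, -0.0, 0.0]
wrist_force: [0.4, -0.1, 0.7]
opening: 0.0849
grasp_force: 0.0
time: 3.8
ee_pos: [0.4862, -0.1096, 0.3796]
tcp_rot: [180.0, -0.0, -0.0]
wrist_force: [0.2, -1.1, -1.2]
opening: 0.0853
grasp_force: 0.0
[[-0.001 -0.955 -0.296  0.075]
 [ 1.    -0.001 -0.001  0.   ]
 [ 0.    -0.296  0.955 -0.134]
 [ 0.     0.     0.     1.   ]] [179.994  -0.03   -0.   ] [ 0.486 -0.11   0.38 ]
small_board_center [313.  78.] 0.76 z0: [ 0.617 -0.094  0.   ]
small_board_center [329. 164.] 0.77 z0: [ 0.667 -0.184  0.   ]
small_board_center [408. 196.] 0.51 z0: [ 0.655 -0.104  0.   ]
   TRI [ 0.61  -0.094  0.077]
middle_board_center [233.  73.] 0.96 z0: [0.625 0.035 0.   ]
middle_board_center [314. 183.] 0.94 z0: [ 0.655 -0.044  0.   ]
middle_board_center [373. 190.] 0.87 z0: [0.667 0.006 0.   ]
   TRI [0.618 0.015 0.063]
large_board_center [280.  77.] 0.67 z0: [ 0.618 -0.04   0.   ]
large_board_center [314. 184.] 0.39 z0: [ 0.652 -0.04   0.   ]
large_board_center [393. 196.] 0.56 z0: [ 0.651 -0.057  0.   ]
   TRI [ 0.611 -0.048  0.058]
rac
[... 182 characters left out ...]
. 170.] 0.85 z0: [0.465 0.232 0.   ]
mat [317. 246.] 0.83 z0: [0.467 0.234 0.   ]
mat [293. 243.] 0.68 z0: [0.459 0.235 0.   ]
   TRI [ 0.464  0.235 -0.003]
lemon [224. 178.] 0.94 z0: [0.452 0.068 0.   ]
lemon [344. 221.] 0.67 z0: [0.446 0.079 0.   ]
lemon [350. 247.] 0.67 z0: [0.46  0.067 0.   ]
   TRI [ 0.454  0.069 -0.004]
dish_soap [285. 197.] 0.9 z0: [ 0.416 -0.04   0.   ]
dish_soap [366. 207.] 0.84 z0: [ 0.412 -0.03   0.   ]
dish_soap [385. 265.] 0.88 z0: [ 0.411 -0.033  0.   ]
   TRI [ 0.414 -0.037 -0.007]
tumbler [364. 207.] 0.86 z0: [ 0.397 -0.186  0.   ]
tumbler [388. 188.] 0.7 z0: [ 0.39  -0.177  0.   ]
tumbler [373. 195.] 0.44 z0: [0.651 0.005 0.   ]
   TRI [ 0.394 -0.188 -0.011]
```

View pics/w1.png

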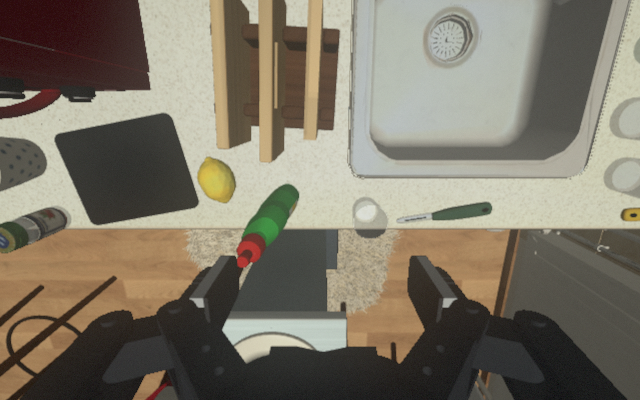

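The wrist view shows the small board's top edge running from about (315,0) to (311,138), clear of the large board (col 270) and the middle one (col 228). Mat corners are at (55,133), (168,113), (198,206) and (93,224). I'll measure mat yaw here, then hover over the board.

```bash
python3 - <<'E'
from h import *
np.set_printoptions(precision=4,suppress=True)
p=snap('wrist')
g=p['img'].max(2); m=(g<60).astype(np.uint8); m[:100]=0;m[235:]=0;m[:,:48]=0;m[:,205:]=0
n,l,st,c=cv2.connectedComponentsWithStats(m); i=1+st[1:,4].argmax(); print(st[i])
cn=max(cv2.findContours((l==i).astype(np.uint8),0,1)[0],key=cv2.contourArea)[:,0]
W=np.array([atz(p,u,.003)[:2] for u in cn],np.float32)*1000
r=cv2.minAreaRect(W);print('mat',r)
for u in [(309,1),(322,1),(304,138),(317,138)]: print(atz(p,u,.134))
E
python3 -m inch '[[3,0.5,0,0],[6,1,0,0],[9,1.3,0,0],[12,1.3,0,0],[12,1.3,0,0],[12,1.3,0,0],[12,1.3,0,0],[12,1.3,0,0]]' 4.2
python3 - <<'E'
from h import *
p=snap('wrist','w2.png');print(proj(p,[.61,-.097,.134]),proj(p,[.69,-.097,.134]))
for t in ('small','middle','large'):print(t,bot.landmark_of(t+'_board_center',p)[:2])
E
```

```text
[  56  118  126  106 8896]
mat ((462.470947265625, 240.51806640625), (166.77212524414062, 194.85928344726562), 10.412393569946289)
[ 0.6823 -0.0942  0.134 ]
[ 0.6823 -0.1087  0.134 ]
[ 0.5323 -0.0856  0.134 ]
[ 0.5323 -0.1022  0.134 ]
time: 6.2
ee_pos: [0.6059, -0.0965, 0.3802]
tcp_rot: [180.0, -0.1, 0.0]
wrist_force: [-0.3, 0.2, 0.6]
opening: 0.042
grasp_force: 0.0
[np.float64(323.0977551979478), np.float64(170.41969708965763)] [np.float64(323.05780349642976), np.float64(106.39010354585079)]
small []
middle [{'point': [248.7, 158.3], 'score': 0.97}]
large [{'point': [289.4, 166.9], 'score': 0.91}]
```

View pics/w2.png

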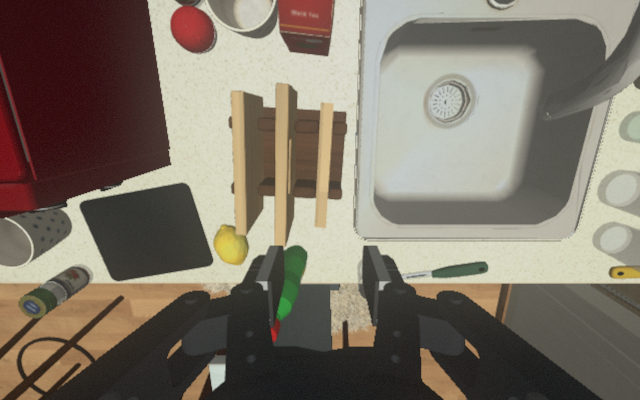

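The board's top edge runs from (326,103) to (321,227). The mat corners are about (80,205), (185,183), (213,263) and (110,280).

Run:
```python
from h import *
np.set_printoptions(precision=4,suppress=True)
p=snap('wrist');I=p['img']
# rectified top-down view: 1 px = 0.5 mm, of plane z
def rect(z,x0,x1,y0,y1):
    C=[(x1,y1),(x1,y0),(x0,y0),(x0,y1)]; w,h=int((y1-y0)*2000),int((x1-x0)*2000)
    H=cv2.getPerspectiveTransform(np.float32([proj(p,(x,y,z)) for x,y in C]),np.float32([(0,0),(w,0),(w,h),(0,h)]))
    return cv2.warpPerspective(I,H,(w,h))
x0,x1,y0,y1=.33,.58,.10,.40
a=rect(.003,x0,x1,y0,y1); m=cv2.morphologyEx((a.max(2)<75).astype(np.uint8),cv2.MORPH_OPEN,np.ones((25,25)))
n,l,st,c=cv2.connectedComponentsWithStats(m); i=1+st[1:,4].argmax()
cn=max(cv2.findContours((l==i).astype(np.uint8),0,1)[0],key=cv2.contourArea)
r=cv2.minAreaRect(cn); print('mat',x1-r[0][1]/2000,y1-r[0][0]/2000,np.array(r[1])/2,r[2])
b=rect(.134,.50,.72,-.20,.06)
cv2.drawContours(a,[cn],-1,(255,0,0),1)
cv2.imwrite('pics/r1.png',np.vstack([np.pad(a,((0,0),(0,0),(0,0))),np.pad(b,((0,0),(0,80),(0,0)))])[:,:,::-1][:1000:1])
cv2.imwrite('pics/r2.png',cv2.resize(np.hstack([a[:440],b]),(800,312))[:,:,::-1])
```

```text
mat 0.4641521987915039 0.23447695922851564 [167.3134 208.2711] 79.59229278564453Traceback (most recent call last):
  File "<stdin>", line 17, in <module>
    return _nx.concatenate(arrs, 1, dtype=dtype, casting=casting)
           ~~~~~~~~~~~~~~~^^^^^^^^^^^^^^^^^^^^^^^^^^^^^^^^^^^^^^^
ValueError: all the input array dimensions except for the concatenation axis must match exactly, but along dimension 0, the array at index 0 has size 440 and the array at index 1 has size 439
```

```bash
python3 -m inch '[[0.8,-0.1,-3,-2.5],[0.8,-0.1,-8,-2.5],[0.8,-0.1,-13,-2.5],[0.8,-0.1,-18,-2.5],[0.8,-0.1,-21,-2.5],[0.8,-0.1,-22.5,-2.5],[0.8,-0.1,-22.5,-2.5],[0.8,-0.1,-22.5,-2.5]]' 4.2
python3 - <<'E'
from h import *
p=snap('wrist','w3.png');o=bot.get_obs();print(o['ee_pos'])
for s in(-.0825,.0825):
  for t in(-.008,.008):
    a=np.radians(-2.5);print(proj(p,[.614+s*np.cos(a)-t*np.sin(a),-.0975+s*np.sin(a)+t*np.cos(a),.134]))
E
```

```text
time: 7.45
ee_pos: [0.6153, -0.0975, 0.1559]
tcp_rot: [180.0, -0.1, -2.5]
wrist_force: [-0.2, -0.3, 0.5]
opening: 0.0423
grasp_force: 0.0
[ 0.61539053 -0.09748797  0.15594958]
[np.float64(334.54048712216354), np.float64(361.7240802218123)]
[np.float64(310.72040131355084), np.float64(361.7316468116876)]
[np.float64(338.1744003068768), np.float64(101.6419950009695)]
[np.float64(306.54321847599005), np.float64(101.66274102910721)]
```

View pics/w3.png

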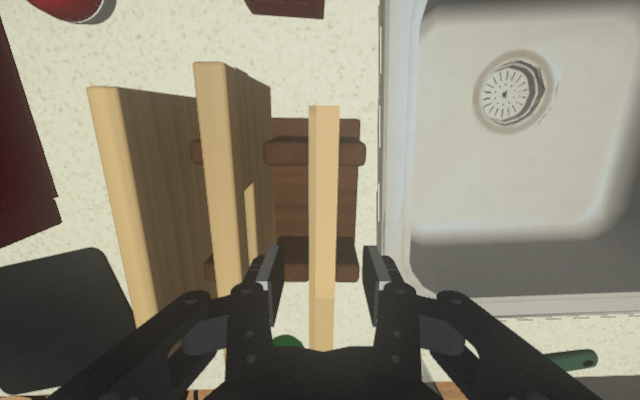

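The board sits midway between the fingers at cols 309–339, parallel to them, and the large board is clear. I'll descend, grip and lift.

```bash
python3 -m inch '[[0,0,-1,0],[0,0,-2,0],[0,0,-3,0],[0,0,-4,0],[0,0,-4.3,0],[0,0,-4.3,0],[0,0,-4.3,0],[0,0,-4.3,0]]'
python3 -m inch '[[0,0,0,0],[0,0,0,0],[0,0,0,0],[0,0,0,0],[0,0,0,0],[0,0,0,0],[0,0,0,0],[0,0,0,0]]' 0 50
```

```text
time: 8.5
ee_pos: [0.6148, -0.0974, 0.1116]
tcp_rot: [180.0, -0.0, -2.5]
wrist_force: [0.2, 0.5, 0.7]
opening: 0.0418
grasp_force: 0.0
time: 9.5
ee_pos: [0.6148, -0.0974, 0.1115]
tcp_rot: [-180.0, -0.0, -2.5]
wrist_force: [0.9, 1.0, 3.9]
opening: 0.0151
grasp_force: 50.4
```

```bash
python3 -m inch '[[0,0,1,0],[0,0,3,0],[0,0,6,0],[0,0,10,0],[0,0,15,0],[0,0,20,0],[0,0,24,0],[0,0,26,0]]'
python3 -m inch '[[-2,3,0,5],[-4,6,0,15],[-7,10,0,25],[-10,15,0,35],[-13,19,0,45],[-16,24,0,55],[-19,28,0,65],[-21,31,0,75]]'
python3 -m inch '[[-0.4,0.5,0,10],[-0.4,0.9,0,19],[-0.4,0.9,0,28],[-0.4,0.9,0,28],[-0.4,0.9,0,28],[-0.4,0.9,0,28],[-0.4,0.9,0,28],[-0.4,0.9,0,28]]'
python3 - <<'E'
from h import *
p=snap('wrist','w4.png');s=snap('scene');d=snap('side')
x=np.vstack([s['img'][140:340,220:480],d['img'][140:340,180:440]]);cv2.imwrite('pics/c4.png',np.hstack([p['img'],cv2.resize(x,(260,400))])[:,:,::-1][:, :900])
cv2.imwrite('pics/c4.png',cv2.resize(cv2.imread('pics/c4.png'),(800,356)))
o=bot.get_obs();print(o['ee_pos'],o['tcp_rot'],o['opening'])
E
```

```text
time: 10.5
ee_pos: [0.6144, -0.0975, 0.3734]
tcp_rot: [180.0, -0.1, -2.5]
wrist_force: [0.1, 0.1, -2.8]
opening: 0.0149
grasp_force: 49.5
time: 11.5
ee_pos: [0.4029, 0.2137, 0.3713]
tcp_rot: [-180.0, 0.0, 72.9]
wrist_force: [1.8, 0.1, -2.6]
opening: 0.0156
grasp_force: 49.6
time: 12.5
ee_pos: [0.4006, 0.2216, 0.3712]
tcp_rot: [180.0, 0.0, 100.5]
wrist_force: [-0.1, -0.3, -3.8]
opening: 0.0152
grasp_force: 49.6
[0.40062664 0.22159038 0.37121955] [-1.79999098e+02 -1.76406588e-04  1.00506270e+02] 0.015303686336515108
```

View pics/c4.png

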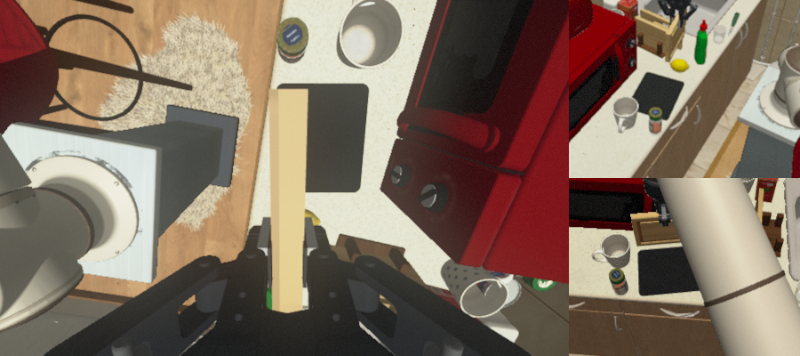

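The board (cols 270–307 in the wrist view) runs parallel to the mat, and the groove faces the robot in the side view. Next I'll lower it to the near strip of the mat.

```bash
python3 -m inch '[[-0.4,0,-5,0],[-0.4,0,-10,0],[-0.4,0,-15,0],[-0.4,0,-20,0],[-0.4,0,-23,0],[-0.4,0,-25,0],[-0.4,0,-26,0],[-0.4,0,-26.4,0]]'
python3 -m inch '[[0,0,-0.15,0],[0,0,-0.3,0],[0,0,-0.45,0],[0,0,-0.6,0],[0,0,-0.7,0],[0,0,-0.7,0],[0,0,-0.7,0],[0,0,-0.7,0]]'
```

```text
time: 13.65
ee_pos: [0.3967, 0.2216, 0.1071]
tcp_rot: [-180.0, 0.0, 100.5]
wrist_force: [-0.0, 0.2, -2.3]
opening: 0.0154
grasp_force: 49.9
time: 14.65
ee_pos: [0.3967, 0.2216, 0.1004]
tcp_rot: [180.0, -0.0, 100.5]
wrist_force: [-1.3, 0.1, 1.3]
opening: 0.0153
grasp_force: 50.5
```

```bash
python3 -m inch '[[0,0,0,0],[0,0,0,0],[0,0,0,0],[0,0,0,0],[0,0,0,0],[0,0,0,0],[0,0,0,0],[0,0,0,0]]' 4.0
python3 -m inch '[[0,0,0.5,0],[0,0,1.5,0],[0,0,3,0],[0,0,5,0],[0,0,7,0],[0,0,9,0],[0,0,9,0],[0,0,9,0]]'
python3 - <<'E'
from h import *
p=snap('wrist','w5.png');d=snap('side')
for q in(p,d,snap('scene')):
  l=bot.landmark_of('small_board_center',q)
  print(l and (l[0]['score'],atz(q,l[0]['point'],.063)))
cv2.imwrite('pics/c5.png',cv2.resize(np.hstack([p['img'],cv2.resize(d['img'][140:300,200:380],(450,400))])[:,:,::-1],(800,294)))
E
```

```text
time: 15.65
ee_pos: [0.3967, 0.2216, 0.1002]
tcp_rot: [-180.0, 0.0, 100.5]
wrist_force: [-0.6, 0.4, -0.1]
opening: 0.04
grasp_force: 0.0
time: 16.65
ee_pos: [0.3966, 0.2216, 0.1899]
tcp_rot: [-180.0, 0.0, 100.5]
wrist_force: [-0.9, 0.7, -0.2]
opening: 0.0398
grasp_force: 0.0
[]
(0.9, array([0.39115007, 0.23000873, 0.063     ]))
(0.57, array([0.39860635, 0.21339609, 0.063     ]))
```

View pics/c5.png

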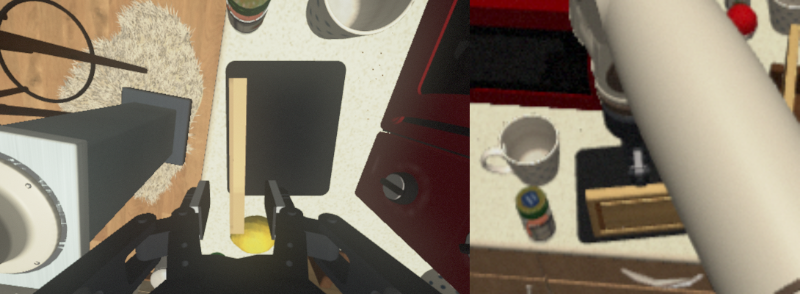

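The board stands free on the near strip of the mat, parallel to it, with the groove towards the robot. I'll go round to the robot's side of it, close the fingers and lower them to push near the top.

```bash
python3 -m inch '[[-2,-0.4,0,0],[-4,-0.7,0,0],[-5.9,-1.1,0,0],[-5.9,-1.1,0,0],[-5.9,-1.1,-3,0],[-5.9,-1.1,-6,0],[-5.9,-1.1,-8,0],[-5.9,-1.1,-8,0]]' 0 20
python3 -m inch '[[1,0.2,0,0],[2,0.4,0,0],[2.5,0.5,0,0],[3,0.5,0,0],[3.5,0.6,0,0],[3.9,0.7,0,0],[4.3,0.8,0,0],[4.6,0.8,0,0]]'
```

```text
time: 17.95
ee_pos: [0.3375, 0.2103, 0.1089]
tcp_rot: [-179.9, 0.1, 100.5]
wrist_force: [0.7, -0.6, 1.1]
opening: 0.0001
grasp_force: 0.0
time: 18.95
ee_pos: [0.3839, 0.2187, 0.1102]
tcp_rot: [-180.0, -0.0, 100.5]
wrist_force: [-1.3, 0.5, -0.5]
opening: -0.0004
grasp_force: 0.1
```

Keep pushing a little further, then look.

```bash
python3 -m inch '[[0.4,0.1,0,0],[0.8,0.1,0,0],[1.2,0.2,0,0],[1.6,0.3,0,0],[2,0.4,0,0],[2.4,0.4,0,0],[2.4,0.4,0,0],[2.4,0.4,0,0]]'
python3 -m inch '[[0,0,2,0],[0,0,5,0],[0,0,9,0],[0,0,13,0],[0,0,17,0],[0,0,20,0],[0,0,20,0],[0,0,20,0]]'
python3 - <<'E'
from h import *
p=snap('wrist','w6.png')
for q in(p,snap('side'),snap('scene')):
  l=bot.landmark_of('small_board_center',q)
  if l:
    X=atz(q,l[0]['point'],.011);d=X[:2]-[.4642,.2345];a=np.radians(10.4);print(l[0]['score'],X,'mat',d@[np.cos(a),np.sin(a)],d@[-np.sin(a),np.cos(a)])
E
```

```text
time: 19.95
ee_pos: [0.4076, 0.2226, 0.1102]
tcp_rot: [-180.0, 0.0, 100.5]
wrist_force: [-0.9, 0.0, -0.1]
opening: -0.0001
grasp_force: 0.0
time: 20.95
ee_pos: [0.4076, 0.2226, 0.3095]
tcp_rot: [-180.0, 0.0, 100.5]
wrist_force: [-1.0, -0.3, 0.1]
opening: -0.0002
grasp_force: 0.0
0.71 [0.46983366 0.22765217 0.011     ] mat 0.0043049472749823155 -0.007752312465422476
0.83 [0.4665325  0.23719191 0.011     ] mat 0.002780126158369014 0.0022266241320577883
0.57 [0.47544629 0.22694133 0.011     ] mat 0.009697049718555468 -0.009464660389841282
```

View pics/w6.png

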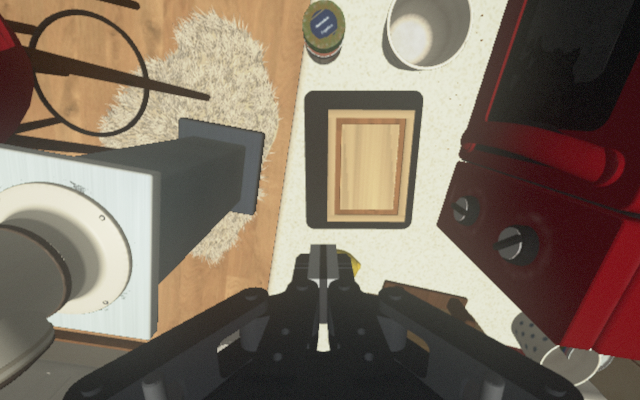

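The board lies flat with the groove up at cols 328–413, rows 109–223. It is wholly on the mat (cols 305–422), square with it and about 10 mm off centre, which is within tolerance. The arm is clear, so I'll hand in.

```bash
python3 -c "
from workcell import bot
print(bot.job_done())"
```

```text
the job is handed in; nothing more can be done
None
```

The small board was drawn from the rack, stood on the mat and tipped over. It lies flat with the groove up, square with the mat and about 10 mm or less off centre, and the job is handed in, though no verdict was returned.

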